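# Put the mixed-up bottles back on their own coasters

## Robot

A 6-joint arm with a two-finger parallel gripper is mounted at the origin on a cart in front of the work surface, level with it; the furniture and walls round the work are solid. World frame = base frame: x ahead of the robot, y to its left, z up, the work surface at z = 0. Lengths are in mm, angles in rad, forces in N, time in s.
With the tool pointing down it reaches from about 300 to 775 mm from the base axis. Payload 14.6 kg.
Tool frame: the origin (TCP) lies between the finger pads; the fingertips stand 25 mm ahead of it and the grasp point (between the pads) lies 6 mm ahead of it; z points along the fingers, y is the line along which they close (so a half turn about z gives the same grasp; the last joint's range is limited). The gripper opens to 94 mm and grips with 3 to 60 N. Pads are 16 mm wide; open, the fingers measure 119 mm over their backs; the gripper's body (75 mm by 177 mm) begins 78 mm behind the grasp point.
Start: joints at [-1.369, 0.3, 1.521, -0, 1.321, -0.067], TCP at [146.059, -530.241, 201.346] pointing down, gripper open.
Joint ranges: [-3.03, 3.03], [-0.79, 2.21], [0.23, 2.52], [-1.04, 4.18], [0, 3.07], [-2.55, 2.55]. Speed limits (rad/s): [2.22, 2.22, 2.57, 3.14, 3.14, 3.14].

## Interface

Orientations are given as [roll, pitch, yaw] about the fixed x, y, z axes, in that order (R = Rz(yaw) Ry(pitch) Rx(roll)).
In Python, from cell import manip gives the robot as it stands. The module is installed in compiled form; this text tells all that it offers.
- The arm moves only by the tool step_arm, never from a script. Its argument "series" is one flat list of numbers, 5 for each row, row after row: the shift along the world's x, y, z in mm, then the turn about the world's z in rad, then the closure, from 0 (fully open) to 1 (shut). In form: [dx, dy, dz, spin, jaw, dx, dy, dz, spin, jaw, ...]. A call has 1 to 20 rows; each row shifts and turns the commanded pose from where the row before left it; what a row does not reach is not made up. A row lasts 1/8 s, in which the tool goes at most 62.5 mm and 10.7 degrees, less where a joint would pass 70% of its speed; a pose out of reach is approached as far as the arm can. A call is refused whole if a number of a shift passes 62.5 or a number of a turn 0.188, either way. A call with a gripper value outside its range is refused whole. The fingers move at their own pace and stop on an object; "squeeze" is the grip in N (left out, the last holds). Time passes only in rows, so rows that do not move let the fingers close. It gives the time, the measured TCP pose, the force, the opening and the grip force at its end, in the units of the state.
- manip.read_state(): the state, without advancing time (a new reading comes with each control period).
- manip.camera(name): name is "scene" or "top" or "wrist"; returns (picture, depth): 384x512x3 uint8, blue, green, red; 384x512 float32, mm along the optical axis (not along the pixel's ray), 0 where there is no reading.
- manip.camera_info(name): a dict with "fovy" (degrees; the focal length in pixels is half the picture's height over the tangent of half this angle, whatever the lens; pixels are square), "cx", "cy" (the principal point, pixels), "k1" (the pictures are not rectified: a ray, as slopes to the right and down, at radius r is drawn at 1 + k1 r^2 times it, then the intrinsics apply), "eye" and "orientation" of the camera in the world. Camera axes: x right, y down, z forward; pixel columns grow to the right and rows downward; lengths in mm; the calibration is good to about 2 mm. A picture is of the moment at which its call begins: read the wrist's pose just before it. camera_info takes no time and is no camera call; for the wrist camera it gives the pose at the moment of the call.
- manip.sign_off(): hands the job in; it is judged then, once.
The state is a dict: "clock": time; "joints": joint angles; "qd": joint speeds; "effort": joint torques, N m; "eef_pos": TCP position; "eef_rot": TCP orientation; "wrist_force": force on the tool from outside, world axes, zero at the start; "moment": the same for the moment, N m; "finger_gap": finger opening in mm; "finger_force": force on a finger pad.
Only numpy, scipy, OpenCV 4.12 (cv2) and the standard library are available. Lean on these libraries where they do the work, as an engineer would, in place of code of your own. Each camera call takes 0.05 s, during which the arm holds its last target. There are 200 camera calls.

## Task

The bottles on the coasters next to the particle sizer have been put back in the wrong places: stand the white bottle with the red cap on the red coaster, the green bottle on the green one, the amber bottle on the yellow one and the small glass vial on the blue one, each upright in the middle of its coaster and let go. The empty grey coaster may be used for parking in between; keep everything upright and leave the glass dish where it lies.

Things in the scene. Friction and masses are not known exactly. Their poses are not given: they have to be found in the camera images.
- dispersant_center (a point): White plastic bottle with a dark red screw cap: upright round body 58 mm thick up to 114 mm, cap 33 mm thick above it, 130 mm tall, 0.26 kg. This point is its centre, half-way up (65 mm above its underside); z is up. Its half height is too low for many grippers (the cap meets the palm): it can be gripped round the body at 85 to 105 mm above its underside, or at the cap.
- cleaner_center (a point): Green plastic bottle with a white screw cap: upright round body 55 mm thick up to 136 mm, cap 32 mm thick above it, 155 mm tall, 0.21 kg. This point is its centre, half-way up (77.5 mm above its underside); z is up. Grip round the body at 105 to 125 mm above its underside, or at the cap.
- solvent_center (a point): Amber-brown bottle with an orange label and a black screw cap: upright round body 47 mm thick up to 101 mm, cap 30 mm thick above it, 115 mm tall, 0.16 kg. This point is its centre, half-way up (57.5 mm above its underside); z is up. Grip round the body at 70 to 90 mm above its underside, or at the cap.
- vial_center (a point): Small clear glass vial with white powder and a black screw cap: upright round body 32 mm thick up to 57 mm, cap 27 mm thick above it, 66 mm tall, 0.035 kg. This point is its centre, half-way up (33 mm above its underside); z is up. It can be gripped at this point.
- coaster_red: Red round flat coaster, 90 mm across, 5 mm thick, fixed to the bench; origin at the centre of its underside, its top 5 mm higher; z is up. One of the three bottles or the vial stands on it at the start, never its own.
- coaster_green: Green round flat coaster, 90 mm across, 5 mm thick, fixed to the bench; origin at the centre of its underside, its top 5 mm higher; z is up. One of the three bottles or the vial stands on it at the start, never its own.
- coaster_yellow: Yellow round flat coaster, 90 mm across, 5 mm thick, fixed to the bench; origin at the centre of its underside, its top 5 mm higher; z is up. One of the three bottles or the vial stands on it at the start, never its own.
- coaster_blue: Blue round flat coaster, 90 mm across, 5 mm thick, fixed to the bench; origin at the centre of its underside, its top 5 mm higher; z is up. One of the three bottles or the vial stands on it at the start, never its own.
- coaster_grey: Grey round flat coaster, 90 mm across, 5 mm thick, fixed to the bench; origin at the centre of its underside, its top 5 mm higher; z is up. It is empty at the start.
- dish_center (a point): Flat round glass dish with a lid, 65 mm across and 15 mm high, lying among the coasters; to be left alone. This point is its centre, half-way up.
Mind the look-alikes: they are no part of the job. What is shaped like the part that bears dispersant_center but pink is not meant. Leave any purple look-alike of the part that bears cleaner_center alone.

How it is judged (in metres and radians):
At the end, for the whole second after the job is handed in: The white red-capped bottle stands on the red coaster, the green bottle on the green, the amber bottle on the yellow and the vial on the blue: each centre within 15 mm of the coaster's centre sideways, height within 5 mm of standing on the coaster, tilt under 0.1 rad, at rest (horizontal distance between dispersant_center and coaster_red below 0.015 m and height (world z) of dispersant_center between 0.065 and 0.075 m and angle between each of dispersant_center, cleaner_center, solvent_center, vial_center's own z axis and vertical below 0.1 rad and linear speed of each of dispersant, cleaner, solvent, vial below 0.02 m/s and horizontal distance between cleaner_center and coaster_green below 0.015 m and height (world z) of cleaner_center between 0.0775 and 0.0875 m and horizontal distance between solvent_center and coaster_yellow below 0.015 m and height (world z) of solvent_center between 0.0575 and 0.0675 m and horizontal distance between vial_center and coaster_blue below 0.015 m and height (world z) of vial_center between 0.033 and 0.043 m); the robot touches nothing.
It fails at once if the dispersant is tipped more than 35 degrees (angle between dispersant_center's own z axis and vertical above 0.61 rad).
It fails at once if the cleaner is tipped more than 35 degrees (angle between cleaner_center's own z axis and vertical above 0.61 rad).
It fails at once if the solvent is tipped more than 35 degrees (angle between solvent_center's own z axis and vertical above 0.61 rad).
It fails at once if the vial is tipped more than 35 degrees (angle between vial_center's own z axis and vertical above 0.61 rad).
It fails at once if the glass dish is pushed more than 20 mm (distance of dish_center from where it was at the start of the episode above 0.02 m).
It also fails if it takes over 139 s, if anything falls off the work surface, if the arm or the gripper's body presses on something with over 40 N, if the wrist force passes 120 N, or if a joint passes its speed limit or range.

## Working session

There is one attempt and no reset: what is moved stays moved. The work goes in short steps, Python scripts to look and compute and a tool call to move; the robot and the scene stay as the last step left them, time stands still between calls to the robot, and variables do not carry over. Pictures are saved under pics/ and viewed, at most 14 in all, crops included, and the job is handed in when it is done.

Besides the shell and the picture viewer there is one more tool, called after "Emit:" by a JSON object that holds its "op" and its "data", one argument or row to a line. step_arm: Moves the arm, as the interface text tells. Its arguments: {"type":"object","properties":{"series":{"type":"array"},"squeeze":{"type":"number"}},"required":["series"]}

```bash
mkdir -p pics; cat > h.py <<'E'
import numpy as np,cv2
from cell import manip
from scipy.spatial.transform import Rotation as R
def cloud(n):
    im,d=manip.camera(n); i=manip.camera_info(n)
    f=192/np.tan(np.radians(i["fovy"])/2)
    K=np.array([[f,0,i["cx"]],[0,f,i["cy"]],[0,0,1.]])
    v,u=np.mgrid[:384,:512]
    p=np.stack([u.ravel(),v.ravel()],1).astype(float)[:,None]
    s=cv2.undistortPoints(p,K,np.array([i["k1"],0,0,0.]))[:,0].reshape(384,512,2)
    c=np.dstack([s,np.ones((384,512))])*d[...,None]
    o=np.array(i["orientation"]); Rm=o if o.shape==(3,3) else R.from_euler('xyz',o).as_matrix()
    P=c@Rm.T+np.array(i["eye"]); P[d==0]=np.nan
    return im,d,P
E
python3 - <<'E'
from h import *
for n in("top","scene"):
    im,d,P=cloud(n); cv2.imwrite(f"pics/{n}0.png",im); np.save(f"{n}P.npy",P); np.save(f"{n}I.npy",im)
    print(manip.camera_info(n))
print(manip.read_state())
E
```

```text
{'fovy': 43.135750030255565, 'cx': 254.9639044615201, 'cy': 185.55264279951632, 'k1': -0.16395495313183936, 'eye': array([ 222.52751461, -182.96289111, 1477.68073857]), 'orientation': array([-2.94754371, -0.01481949, -1.57441957])}
{'fovy': 44.351175757215856, 'cx': 258.3591839989656, 'cy': 192.0751816152576, 'k1': -0.16237111198519774, 'eye': array([-252.05084673,  755.75373453,  663.45580156]), 'orientation': array([-2.02874861e+00, -1.59969472e-03, -2.47477920e+00])}
{'clock': 0.1, 'joints': array([-1.36861184e+00,  3.00406310e-01,  1.52152951e+00, -3.07483991e-05,
        1.32071543e+00, -6.65896269e-02]), 'qd': array([ 1.20372162e-03, -2.87185264e-03, -1.64904644e-03,  5.06440342e-04,
       -4.64502098e-05, -2.85050143e-05]), 'effort': array([ 1.75032539e-03, -5.32638001e+01, -3.53281438e+01,  7.09602982e-02,
        2.34677747e-02, -6.29976080e-05]), 'eef_pos': array([ 145.99692755, -530.00994131,  200.84369032]), 'eef_rot': array([-3.14053442e+00, -4.07216192e-05,  2.68781722e-01]), 'wrist_force': array([ 1.00806856, -0.39182676,  0.0842214 ]), 'moment': array([ 0.01071446, -0.05888551, -0.0366265 ]), 'finger_force': 0.0, 'finger_gap': 94.01567891219726}
```

View pics/top0.png

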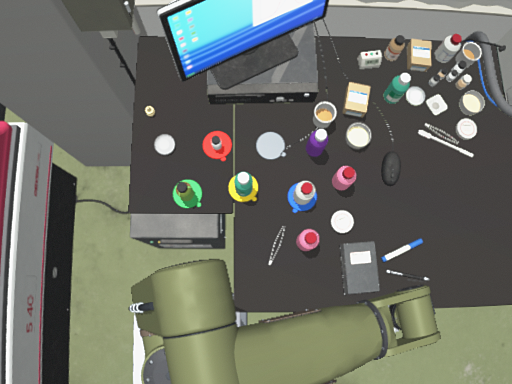

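View pics/scene0.png

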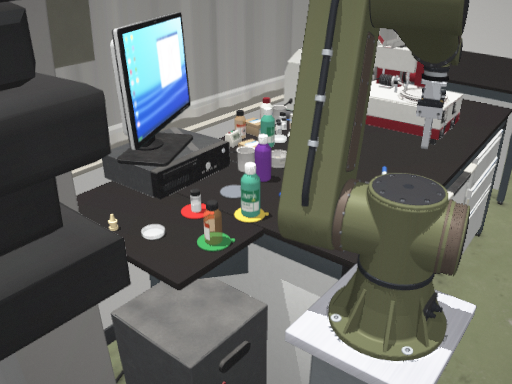

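```bash
cat > m.py <<'E'
from h import *
from scipy.optimize import least_squares
def near(P,u,v,r=28):
    m=np.zeros(P.shape[:2],bool); m[max(0,v-r):v+r,max(0,u-r):u+r]=1; return m
def circ(X,r):  # outer contour of points -> circle of radius r
    h=cv2.convexHull(X.astype(np.float32))[:,0]
    f=lambda p:np.hypot(*(h-p).T)-r
    return least_squares(f,X.mean(0),loss='soft_l1',f_scale=1.5)
C={'red':(217,145,(0,10)),'green':(187,194,(50,75)),'yellow':(243,187,(24,34)),'blue':(303,196,(105,125)),'grey':(270,146,None)}
def coasters(im,P):
    hsv=cv2.cvtColor(im,cv2.COLOR_BGR2HSV); out={}
    for k,(u,v,h) in C.items():
        m=near(P,u,v,22)&(P[...,2]<14)&(P[...,2]>-8)
        m&=((hsv[...,0]>=h[0])&(hsv[...,0]<=h[1])&(hsv[...,1]>120)&(hsv[...,2]>60)) if h else (hsv[...,2]>90)
        X=P[m]; s=circ(X[:,:2],45)
        # robust disc fit by best coverage
        out[k]=s.x; print(k,s.x.round(1),'z',np.median(X[:,2]).round(1),'n',m.sum(),'res',np.percentile(np.abs(s.fun),[50,90]).round(1),X[:,:2].min(0).round(),X[:,:2].max(0).round())
    return out
E
python3 - <<'E'
from m import *
P=np.load("topP.npy");im=np.load("topI.npy")
coasters(im,P)
for k,u,v,H,rc in [('vial',217,145,71,13.5),('amber',184,190,120,15),('green',243,180,160,16),('white',306,188,135,16.5)]:
    m=near(P,u,v,22)&(P[...,2]>H-7)
    X=P[m];print(k,'n',m.sum(),'top',np.percentile(X[:,2],[10,50,95]).round(1),X[:,:2].mean(0).round(1),X[:,:2].min(0).round(),X[:,:2].max(0).round())
for n,u,v in [('dishA',165,145),('dishB',342,221),('pinkA',345,178),('pinkB',308,240),('purple',318,142),('dev',175,240),('box',262,90),('mug',324,115),('mug2',358,135),('mon',200,45)]:
    m=near(P,u,v,9); print(n,np.nanmedian(P[m],0).round())
cv2.imwrite("pics/crop.png",cv2.resize(im[110:265,140:370],None,fx=3.4,fy=3.4,interpolation=cv2.INTER_CUBIC))
E
```

```text
red [644.5 -85.6] z 5.4 n 555 res [2.  8.5] [ 592. -131.] [690. -39.]
green [488.    3.9] z 5.5 n 396 res [0.5 2.6] [444. -40.] [534.  49.]
yellow [ 507.2 -167.8] z 5.5 n 335 res [1.  4.9] [ 463. -212.] [ 543. -122.]
blue [ 476.9 -348.7] z 5.3 n 307 res [1.5 8. ] [ 429. -396.] [ 521. -304.]
grey [ 642.4 -254.3] z 5.3 n 680 res [ 1.7 10.8] [ 597. -317.] [ 689. -209.]
vial n 66 top [67.1 71.4 76.6] [641.3 -87.6] [ 628. -100.] [655. -76.]
amber n 89 top [116.5 120.9 125.6] [486.1   4.8] [472.  -9.] [500.  19.]
green n 105 top [157.4 161.1 165.4] [ 504.8 -168.8] [ 490. -184.] [ 521. -154.]
white n 108 top [131.8 135.9 139.7] [ 480.3 -347.9] [ 465. -363.] [ 498. -331.]
dishA [641.  77.  16.]
dishB [ 400. -468.   22.]
pinkA [ 515. -464.  101.]
pinkB [ 335. -351.  103.]
purple [ 621. -386.  117.]
dev [ 367.   85. -251.]
box [ 789. -227.   98.]
mug [ 735. -421.   35.]
mug2 [ 675. -532.   14.]
mon [816. -59. 340.]
```

View pics/crop.png

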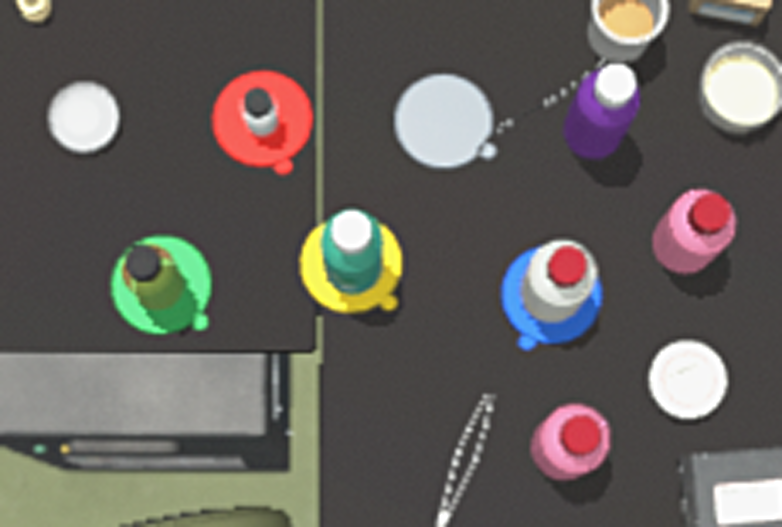

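Pictures: the vial stands on red (217,145), amber on green (187,194), green on yellow (243,187), white red-capped on blue (303,196), and grey (270,146) is empty. The look-alikes are two pink bottles (345,178 and 308,240) and one purple (318,142). The crop's colours clearly confirm the real bottles. I'll refine the coaster centres with the tabs rejected and check the monitor clearance.

```bash
sed -i "s/loss='soft_l1',f_scale=1.5/loss='cauchy',f_scale=0.7/" m.py
python3 - <<'E'
from m import *
P=np.load("topP.npy");im=np.load("topI.npy")
coasters(im,P)
for y0,y1 in [(-320,-200),(-200,-130),(-130,-40),(-40,60)]:
    for z0 in (60,130,250):
        for n in("top","scene"):
            Q=np.load(n+"P.npy").reshape(-1,3); Q=Q[(Q[:,1]>y0)&(Q[:,1]<y1)&(Q[:,2]>z0)&(Q[:,0]>660)&(Q[:,2]<600)]
            print(y0,z0,n,len(Q),np.percentile(Q[:,0],1).round() if len(Q) else '')
E
```

```text
red [645.2 -83.9] z 5.4 n 555 res [2.  9.6] [ 592. -131.] [690. -39.]
green [488.5   4.4] z 5.5 n 396 res [0.4 3. ] [444. -40.] [534.  49.]
yellow [ 507.8 -166.8] z 5.5 n 335 res [0.7 5.6] [ 463. -212.] [ 543. -122.]
blue [ 469.8 -345.6] z 5.3 n 307 res [3.9 6.6] [ 429. -396.] [ 521. -304.]
grey [ 641.9 -252.9] z 5.3 n 680 res [ 0.9 11.7] [ 597. -317.] [ 689. -209.]
-320 60 top 3882 779.0
-320 60 scene 3586 780.0
-320 130 top 1677 883.0
-320 130 scene 2466 884.0
-320 250 top 1248 885.0
-320 250 scene 2186 887.0
-200 60 top 2510 776.0
-200 60 scene 4099 778.0
-200 130 top 1501 845.0
-200 130 scene 3207 849.0
-200 250 top 1230 849.0
-200 250 scene 2527 851.0
-130 60 top 3379 775.0
-130 60 scene 4027 776.0
-130 130 top 2588 801.0
-130 130 scene 2442 802.0
-130 250 top 2260 804.0
-130 250 scene 2153 805.0
-40 60 top 1797 778.0
-40 60 scene 2592 778.0
-40 130 top 1797 778.0
-40 130 scene 2566 778.0
-40 250 top 1625 780.0
-40 250 scene 2250 781.0
```

Emit:
{"op": "step_arm", "data": {
  "series": [0,0,30,0,0,0,0,30,0,0,28,15,0,0.1,0,28,15,0,0.1,0,28,15,0,0.1,0,28,15,0,0.1,0,28,15,0,0.1,0,28,15,0,0.1,0,28,15,0,0.1,0,28,15,0,0.1,0,28,15,0,0.1,0,28,15,0,0.1,0,28,15,0,0.15,0,26,17,0,0.15,0,0,0,0,0,0,0,0,0,0,0],
  "squeeze": 25
}}

```text
clock: 2.1
eef_pos: [479.5, -348.5, 261.1]
eef_rot: [-3.141, -0.0, 1.566]
wrist_force: [-0.6, -0.4, 0.0]
finger_gap: 94.0
finger_force: 0.0
```

```bash
python3 - <<'E'
from m import *
s=manip.read_state();print(s['eef_pos'],s['eef_rot'],s['joints'])
im,d,P=cloud("wrist");cv2.imwrite("pics/w1.png",im)
E
```

```text
[ 479.52181083 -348.54523098  261.09800638] [-3.14108234e+00 -1.84307222e-04  1.56633437e+00] [-6.90221507e-01  3.61503244e-01  1.30199563e+00 -1.81290364e-04
  1.47860545e+00 -6.85742864e-01]
```

View pics/w1.png

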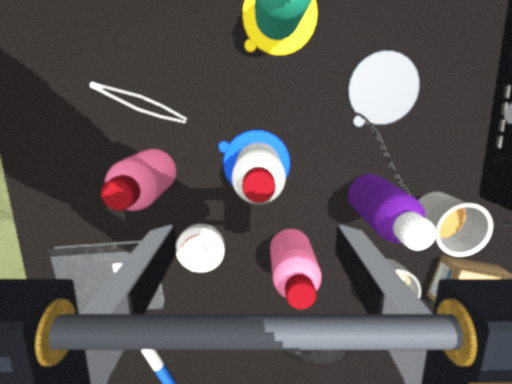

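The wrist view shows the white bottle with its red cap at (258,185) on the blue coaster, below the gripper and clear of the two pink ones. Now I descend and grip it.

Emit:
{"op": "step_arm", "data": {
  "series": [0,0,-35,0,0,0,0,-35,0,0,0,0,-35,0,0,0,0,-30,0,0,0,0,-20,0,0,0,0,0,0,0,0,0,0,0,1,0,0,0,0,1,0,0,0,0,1,0,0,0,0,1,0,0,0,0,1,0,0,0,0,1,0,0,0,0,1,0,0,0,0,1],
  "squeeze": 25
}}

```text
clock: 3.9
eef_pos: [480.3, -348.3, 106.7]
eef_rot: [3.141, 0.0, 1.569]
wrist_force: [1.5, -0.3, 4.6]
finger_gap: 57.4
finger_force: 25.0
```

Emit:
{"op": "step_arm", "data": {
  "series": [0,0,10,0,1,0,0,25,0,1,0,0,30,0,1,0,0,30,0,1,0,0,25,0,1,10,6,0,0,1,20,12,0,0,1,25,15,0,0,1,25,15,0,0,1,25,15,0,0,1,25,14,0,0,1,20,12,0,0,1,11,6,0,0,1,0,0,0,0,1,0,0,0,0,1]
}}

```text
clock: 5.78
eef_pos: [640.7, -253.5, 226.0]
eef_rot: [-3.141, -0.0, 1.568]
wrist_force: [-0.4, 0.6, -2.9]
finger_gap: 57.3
finger_force: 25.0
```

```bash
cat >> m.py <<'E'
def coaster2(im,P,k):
    u,v,h=C[k]; hsv=cv2.cvtColor(im,cv2.COLOR_BGR2HSV)
    m=near(P,u,v,26)&(P[...,2]<14)&(P[...,2]>-8)
    m&=((hsv[...,0]>=h[0])&(hsv[...,0]<=h[1])&(hsv[...,1]>120)&(hsv[...,2]>60)) if h else (hsv[...,2]>90)
    m=cv2.morphologyEx(m.astype(np.uint8),cv2.MORPH_OPEN,cv2.getStructuringElement(cv2.MORPH_ELLIPSE,(15,15)))>0
    X=P[m][:,:2]; c=(X.min(0)+X.max(0))/2; print(k,'mean',X.mean(0).round(1),'mid',c.round(1),'ext',np.ptp(X,axis=0).round(1))
E
python3 - <<'E'
from m import *
im,d,P=cloud("top");cv2.imwrite("pics/t1.png",im);coaster2(im,P,'blue')
P=np.load("topP.npy");im=np.load("topI.npy");coaster2(im,P,'grey')
E
```

```text
blue mean [ 474.6 -369.8] mid [ 473.8 -370. ] ext [52.4 51.6]
grey mean [ 619.  -253.4] mid [ 620.3 -253.5] ext [47.1 56.9]
```

View pics/t1.png

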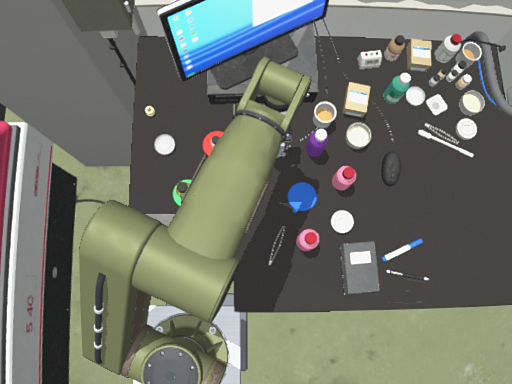

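The top view shows the blue coaster empty at (302,197), partly in the arm's shadow. I'll lower the white bottle onto grey.

Emit:
{"op": "step_arm", "data": {
  "series": [0,0,-30,0,1,0,0,-35,0,1,0,0,-30,0,1,0,0,-14,0,1,0,0,-6,0,1,0,0,-4,0,1,0,0,0,0,1,0,0,0,0,0.6,0,0,0,0,0.3,0,0,0,0,0,0,0,0,0,0,0,0,0,0,0]
}}

```text
clock: 7.32
eef_pos: [641.1, -253.2, 107.4]
eef_rot: [3.141, 0.0, 1.569]
wrist_force: [-0.5, -0.9, 0.1]
finger_gap: 91.8
finger_force: 0.0
```

```bash
cat >> m.py <<'E'
def coaster3(im,P,k):
    u,v,h=C[k]; hsv=cv2.cvtColor(im,cv2.COLOR_BGR2HSV)
    m=near(P,u,v,26)
    m&=((hsv[...,0]>=h[0])&(hsv[...,0]<=h[1])&(hsv[...,1]>100)&(hsv[...,2]>35)) if h else ((hsv[...,2]>90)&(hsv[...,1]<60))
    m=cv2.morphologyEx(m.astype(np.uint8),cv2.MORPH_OPEN,cv2.getStructuringElement(cv2.MORPH_ELLIPSE,(11,11)))>0
    X=P[m][:,:2]; print(k,'n',m.sum(),'mean',X.mean(0).round(1),'mid',((X.min(0)+X.max(0))/2).round(1),'ext',np.ptp(X,axis=0).round(1))
E
python3 - <<'E'
from m import *
im,d,P=cloud("top");coaster3(im,P,'blue')
P=np.load("topP.npy");im=np.load("topI.npy");coaster3(im,P,'grey');coaster3(im,P,'red')
E
```

```text
blue n 704 mean [nan nan] mid [nan nan] ext [nan nan]
grey n 662 mean [nan nan] mid [nan nan] ext [nan nan]
red n 89 mean [nan nan] mid [nan nan] ext [nan nan]
```

Emit:
{"op": "step_arm", "data": {
  "series": [0,0,30,0,0,0,0,40,0,0,0,0,40,0,0,0,0,30,0,0,0,28,0,0,0,0,28,0,0,0,0,28,0,0,0,0,28,0,0,0,0,28,0,0,0,0,25,0,0,0,0,0,0,0,0]
}}

```text
clock: 8.75
eef_pos: [641.1, -86.9, 247.6]
eef_rot: [3.141, -0.0, 1.571]
wrist_force: [-1.1, 0.1, -0.2]
finger_gap: 94.3
finger_force: 0.0
```

```bash
python3 - <<'E'
import re
s=open('m.py').read(); s=s.replace("X=P[m][:,:2]; print(k,'n'","X=P[m][:,:2]; X=X[~np.isnan(X[:,0])]; print(k,'n'");open('m.py','w').write(s)
from m import *
im,d,P=cloud("top");coaster3(im,P,'blue')
im,d,P=cloud("wrist");cv2.imwrite("pics/w2.png",im)
for H,n in((60,'vial'),):
    m=(P[...,2]>H)&(P[...,2]<90)&(np.hypot(P[...,0]-642,P[...,1]+88)<40);X=P[m];print(n,len(X),X.mean(0).round(1),X.min(0).round(),X.max(0).round())
m=(P[...,2]>100)&(P[...,2]<150)&(np.hypot(P[...,0]-642,P[...,1]+253)<50);X=P[m];print('white',len(X),X.mean(0).round(1),X.min(0).round(),X.max(0).round())
P=np.load("topP.npy");im=np.load("topI.npy");coaster3(im,P,'grey');coaster3(im,P,'green')
E
```

```text
m.py:30: RuntimeWarning: Mean of empty slice.
  X=P[m][:,:2]; X=X[~np.isnan(X[:,0])]; print(k,'n',m.sum(),'mean',X.mean(0).round(1),'mid',((X.min(0)+X.max(0))/2).round(1),'ext',np.ptp(X,axis=0).round(1))
  ret = um.true_divide(
Traceback (most recent call last):
  File "m.py", line 30, in coaster3
    X=P[m][:,:2]; X=X[~np.isnan(X[:,0])]; print(k,'n',m.sum(),'mean',X.mean(0).round(1),'mid',((X.min(0)+X.max(0))/2).round(1),'ext',np.ptp(X,axis=0).round(1))
                                                                                                ~~~~~^^^
ValueError: zero-size array to reduction operation minimum which has no identity
```

```bash
python3 - <<'E'
from m import *
im,d,P=cloud("wrist");cv2.imwrite("pics/w2.png",im)
m=(P[...,2]>60)&(P[...,2]<90)&(np.hypot(P[...,0]-642,P[...,1]+88)<40);X=P[m];print('vial',len(X),X.mean(0).round(1),X.min(0).round(),X.max(0).round())
m=(P[...,2]>128)&(P[...,2]<150)&(np.hypot(P[...,0]-642,P[...,1]+253)<50);X=P[m];print('white',len(X),X.mean(0).round(1),X.min(0).round(),X.max(0).round())
P=np.load("topP.npy");im=np.load("topI.npy");coaster3(im,P,'grey');coaster3(im,P,'green')
E
```

```text
vial 479 [642.9 -84.2  71.8] [630. -98.  60.] [656. -72.  74.]
white 44 [ 642.9 -267.6  136.2] [ 633. -270.  135.] [ 653. -265.  138.]
grey n 662 mean [ 640.9 -253.9] mid [ 643.2 -254. ] ext [92.8 89. ]m.py:30: RuntimeWarning: Mean of empty slice.
  X=P[m][:,:2]; X=X[~np.isnan(X[:,0])]; print(k,'n',m.sum(),'mean',X.mean(0).round(1),'mid',((X.min(0)+X.max(0))/2).round(1),'ext',np.ptp(X,axis=0).round(1))
  ret = um.true_divide(
Traceback (most recent call last):
  File "m.py", line 30, in coaster3
    X=P[m][:,:2]; X=X[~np.isnan(X[:,0])]; print(k,'n',m.sum(),'mean',X.mean(0).round(1),'mid',((X.min(0)+X.max(0))/2).round(1),'ext',np.ptp(X,axis=0).round(1))
                                                                                                ~~~~~^^^
ValueError: zero-size array to reduction operation minimum which has no identity
```

View pics/w2.png

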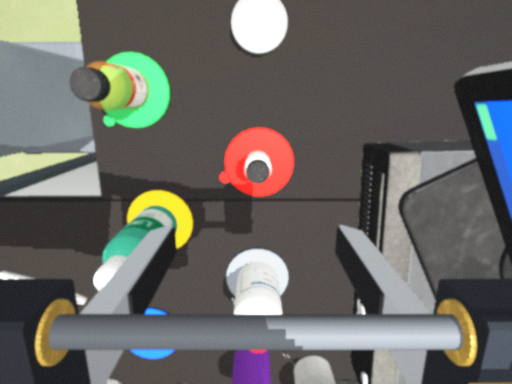

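The wrist view shows the vial on red at (258,170) beneath the gripper, with the white bottle standing on grey at (258,285). I'll pick up the vial.

Emit:
{"op": "step_arm", "data": {
  "series": [1,0,-40,0,0,0,0,-40,0,0,0,0,-40,0,0,0,0,-40,0,0,0,0,-25,0,0,0,0,-11,0,0,0,0,0,0,0,0,0,0,0,1,0,0,0,0,1,0,0,0,0,1,0,0,0,0,1,0,0,0,0,1,0,0,0,0,1,0,0,0,0,1,0,0,0,0,1,0,0,0,0,1],
  "squeeze": 12
}}

```text
clock: 10.85
eef_pos: [642.0, -88.2, 51.3]
eef_rot: [-3.141, -0.0, 1.569]
wrist_force: [0.9, 0.5, -0.5]
finger_gap: 28.1
finger_force: 10.2
```

Emit:
{"op": "step_arm", "data": {
  "series": [0,0,0,0,1,0,0,0,0,1,0,0,0,0,1]
}}

```text
clock: 11.22
eef_pos: [642.0, -88.2, 51.3]
eef_rot: [-3.142, 0.0, 1.569]
wrist_force: [1.1, 0.7, -0.7]
finger_gap: 28.0
finger_force: 10.2
```

```bash
python3 - <<'E'
from m import *
im,d,P=cloud("wrist");cv2.imwrite("pics/w3.png",im)
E
```

```text
(no output)
```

View pics/w3.png

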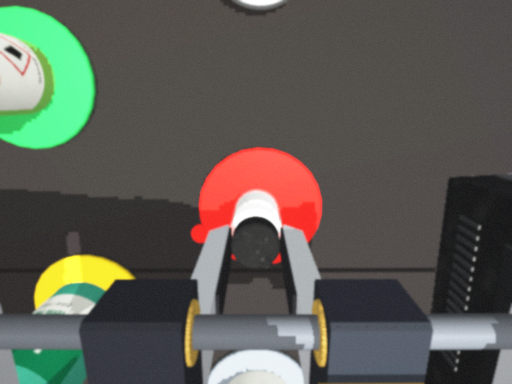

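```bash
python3 - <<'E'
from m import *
s=manip.read_state();print(s['eef_pos'],s['joints'])
im,d,P=cloud("wrist")
g=lambda v,u:P[v-2:v+3,u-2:u+3].reshape(-1,3).mean(0).round(1)
for p in [(240,255),(225,255),(255,255),(205,255),(195,255),(240,240),(240,270),(235,215),(235,297),(165,260),(180,230)]: print(p,im[p].tolist(),g(*p))
for lo,hi in((66,76),(20,60)):
    m=(P[...,2]>lo)&(P[...,2]<hi)&(np.abs(P[...,0]-642)<20)&(np.abs(P[...,1]+85)<40);X=P[m];print(len(X),np.percentile(X,[1,50,99],axis=0).round(1).tolist())
E
```

```text
[642.04387462 -88.24853706  51.333204  ] [-1.93095705e-01  6.62203115e-01  1.35391944e+00 -6.06609677e-06
  1.12551867e+00 -1.91103967e-01]
(240, 255) [60, 63, 61] [641.5 -81.   72.6]
(225, 255) [50, 51, 50] [nan nan nan]
(255, 255) [63, 63, 64] [nan nan nan]
(205, 255) [250, 251, 250] [641.5 -68.9  48.4]
(195, 255) [233, 234, 233] [nan nan nan]
(240, 240) [54, 56, 55] [633.4 -81.   72.5]
(240, 270) [58, 58, 58] [649.5 -81.   72.6]
(235, 215) [185, 182, 176] [620.2 -78.   72.6]
(235, 297) [183, 181, 176] [663.9 -78.1  72.6]
(165, 260) [81, 97, 255] [645.  -52.5   6.5]
(180, 230) [79, 90, 255] [623.6 -63.3   6.6]
2171 [[623.7, -96.7, 66.5], [641.5, -82.4, 72.4], [660.2, -71.5, 75.4]]
1139 [[626.5, -82.3, 20.4], [642.1, -71.6, 49.6], [657.6, -68.8, 59.7]]
```

The vial seems to sit a few mm towards +y of the pads, so I'll reopen, shift and regrip.

Emit:
{"op": "step_arm", "data": {
  "series": [0,0,0,0,0.5,0,0,0,0,0.5,0,0,0,0,0.5,0,4.5,0,0,0.5,0,0,0,0,0.5,0,0,0,0,1,0,0,0,0,1,0,0,0,0,1,0,0,0,0,1,0,0,0,0,1,0,0,0,0,1,0,0,0,0,1],
  "squeeze": 12
}}

```text
clock: 12.82
eef_pos: [642.1, -83.8, 51.3]
eef_rot: [-3.142, 0.0, 1.569]
wrist_force: [-0.2, -0.0, 0.0]
finger_gap: 28.1
finger_force: 10.1
```

Emit:
{"op": "step_arm", "data": {
  "series": [0,0,10,0,1,0,0,30,0,1,0,0,40,0,1,0,0,40,0,1,0,0,40,0,1,0,0,30,0,1,-10,-16,0,0,1,-17,-27,0,0,1,-20,-32,0,0,1,-20,-32,0,0,1,-20,-32,0,0,1,-20,-32,0,0,1,-20,-32,0,0,1,-18,-28,0,0,1,-14,-22,0,0,1,-8,-12,0,0,1,0,0,0,0,1,0,0,0,0,1]
}}

```text
clock: 15.08
eef_pos: [475.3, -348.1, 241.1]
eef_rot: [-3.141, -0.0, 1.569]
wrist_force: [0.1, 0.2, -0.2]
finger_gap: 27.8
finger_force: 10.1
```

```bash
cat >> m.py <<'E'
def disc(im,P,h,g,w=80):  # coaster from wrist view near guess g; robust circle on z~5 plane
    hsv=cv2.cvtColor(im,cv2.COLOR_BGR2HSV)
    m=(np.hypot(P[...,0]-g[0],P[...,1]-g[1])<w)&(np.abs(P[...,2]-6)<8)
    m&=((hsv[...,0]>=h[0])&(hsv[...,0]<=h[1])&(hsv[...,1]>100)&(hsv[...,2]>35)) if h else ((hsv[...,2]>90)&(hsv[...,1]<60))
    q=P[m][:,:2]
    # best 45 mm disc: most points inside
    G=np.array([(x,y) for x in np.arange(g[0]-25,g[0]+25.1,1) for y in np.arange(g[1]-25,g[1]+25.1,1)])
    n=np.array([(np.hypot(*(q-c).T)<44).sum() for c in G]); best=G[n>=n.max()-max(1,.002*n.max())].mean(0)
    print('disc',best.round(1),'inside',n.max(),'of',len(q),'bbox',q.min(0).round(),q.max(0).round()); return best
E
python3 - <<'E'
from m import *
s=manip.read_state();print(s['eef_pos'],s['finger_gap'])
im,d,P=cloud("wrist");cv2.imwrite("pics/w4.png",im)
disc(im,P,(100,128),(475,-348))
for H in (60,):
    m=(P[...,2]>120)&(np.hypot(P[...,0]-s['eef_pos'][0],P[...,1]-s['eef_pos'][1])<40);X=P[m];print(X.min(0),X.max(0))
E
```

```text
[ 475.33180869 -348.12334649  241.13200485] 27.801074788991166
disc [ 480.  -347.5] inside 2792 of 3199 bbox [ 428. -395.] [ 527. -304.]
[ 439.83236323 -362.7812231   197.97329883] [ 510.30026153 -312.75886547  369.91904566]
```

View pics/w4.png

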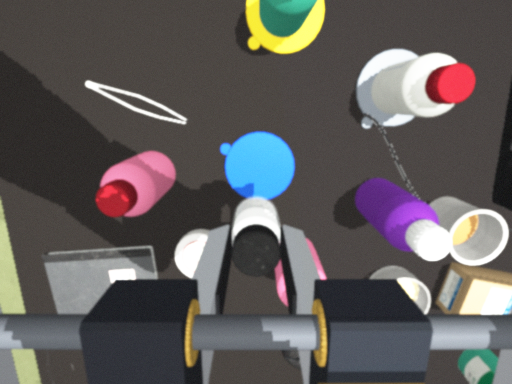

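The wrist view shows the vial held upright at (258,235) above the empty blue coaster (259,165), and white on grey (415,85). Now I lower it onto blue.

Emit:
{"op": "step_arm", "data": {
  "series": [5,0,0,0,1,0,0,-40,0,1,0,0,-40,0,1,0,0,-40,0,1,0,0,-35,0,1,0,0,-20,0,1,0,0,-10,0,1,0,0,-4,0,1,0,0,0,0,1,0,0,0,0,0.5,0,0,0,0,0.3,0,0,0,0,0,0,0,0,0,0,0,0,30,0,0,0,0,50,0,0,0,0,50,0,0,0,0,50,0,0,0,0,20,0,0,0,0,0,0,0]
}}

```text
clock: 17.5
eef_pos: [480.4, -349.0, 253.6]
eef_rot: [3.14, 0.002, 1.569]
wrist_force: [0.1, -0.9, 0.2]
finger_gap: 93.9
finger_force: 0.0
```

```bash
python3 - <<'E'
from m import *
s=manip.read_state();print(s['eef_pos'],s['finger_gap'])
im,d,P=cloud("wrist");cv2.imwrite("pics/w5.png",im)
disc(im,P,(100,128),(475,-348))
m=(P[...,2]>66)&(P[...,2]<80)&(np.hypot(P[...,0]-480,P[...,1]+348)<30);X=P[m];print('vial cap',len(X),X.mean(0).round(1),X.min(0).round(),X.max(0).round())
E
```

```text
[ 480.36843289 -348.98761442  253.58896056] 93.85451072105026
disc [ 479. -347.] inside 969 of 1375 bbox [ 427. -396.] [ 525. -304.]
vial cap 444 [ 479.1 -349.3   70.5] [ 467. -363.   66.] [ 492. -336.   73.]
```

The vial stands centred on blue with its cap at z 70.5. Next is the white bottle, from grey to red.

Emit:
{"op": "step_arm", "data": {
  "series": [15,9,0,0,0,25,15,0,0,0,25,15,0,0,0,25,15,0,0,0,25,15,0,0,0,25,15,0,0,0,21,12,0,0,0,0,0,0,0,0,0,0,-35,0,0,0,0,-35,0,0,0,0,-35,0,0,0,0,-25,0,0,0,0,-16,0,0,0,0,0,0,0,0,0,0,0,1,0,0,0,0,1,0,0,0,0,1,0,0,0,0,1,0,0,0,0,1,0,0,0,0,1],
  "squeeze": 25
}}

```text
clock: 20.05
eef_pos: [641.3, -252.8, 106.7]
eef_rot: [3.141, 0.0, 1.569]
wrist_force: [1.7, -0.7, 2.4]
finger_gap: 57.3
finger_force: 25.0
```

Emit:
{"op": "step_arm", "data": {
  "series": [0,0,0,0,1,0,0,0,0,1,0,0,10,0,1,0,0,25,0,1,0,0,35,0,1,0,0,30,0,1,0,10,0,0,1,0,20,0,0,1,0,25,0,0,1,0,25,0,0,1,0,25,0,0,1,0,25,0,0,1,0,20,0,0,1,0,12,0,0,1,0,4,0,0,1,0,0,0,0,1,0,0,0,0,1]
}}

```text
clock: 22.18
eef_pos: [641.0, -87.4, 206.3]
eef_rot: [-3.142, 0.0, 1.568]
wrist_force: [0.6, 0.1, -2.5]
finger_gap: 57.2
finger_force: 25.0
```

```bash
python3 - <<'E'
from m import *
s=manip.read_state();print(s['eef_pos'],s['finger_gap'])
im,d,P=cloud("wrist");cv2.imwrite("pics/w6.png",im)
hsv=cv2.cvtColor(im,cv2.COLOR_BGR2HSV); disc(im,P,(0,8),(644,-85))
m=(P[...,2]>s['eef_pos'][2]+20)&(P[...,2]<s['eef_pos'][2]+45)&(np.hypot(P[...,0]-s['eef_pos'][0],P[...,1]-s['eef_pos'][1])<30)&(hsv[...,1]>150);X=P[m];print('cap',len(X),X.mean(0).round(1),X.min(0).round(),X.max(0).round())
E
```

```text
[641.03678526 -87.38137605 206.27113877] 57.20252768854431
disc [645.4 -80.2] inside 2522 of 2806 bbox [ 591. -115.] [692. -40.]
cap 3035 [640.5 -85.9 235.7] [ 625. -104.  226.] [656. -72. 239.]
```

View pics/w6.png

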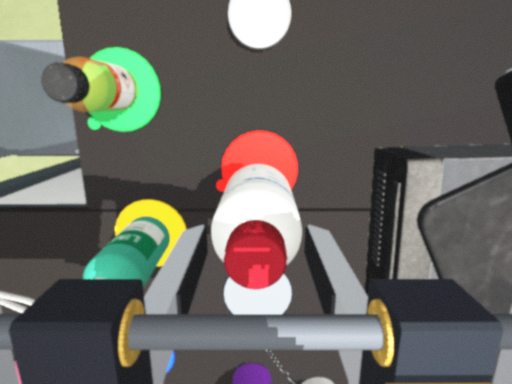

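The view shows the white bottle upright in the grip at (258,225) over the red coaster (260,165). Red's centre is about (645,-85), so I shift slightly and lower.

Emit:
{"op": "step_arm", "data": {
  "series": [4,2.5,0,0,1,0,0,-30,0,1,0,0,-35,0,1,0,0,-20,0,1,0,0,-9,0,1,0,0,-5,0,1,0,0,0,0,1,0,0,0,0,0.6,0,0,0,0,0.3,0,0,0,0,0,0,0,0,0,0,0,0,0,0,0,0,0,30,0,0,0,0,50,0,0,0,0,50,0,0,0,0,40,0,0,0,0,0,0,0]
}}

```text
clock: 24.35
eef_pos: [645.9, -84.4, 281.0]
eef_rot: [3.136, 0.001, 1.569]
wrist_force: [-0.2, -0.5, 0.2]
finger_gap: 94.6
finger_force: 0.0
```

```bash
python3 - <<'E'
from m import *
s=manip.read_state();print(s['eef_pos'],s['finger_gap'])
im,d,P=cloud("wrist")
hsv=cv2.cvtColor(im,cv2.COLOR_BGR2HSV); disc(im,P,(0,8),(644,-85))
def top(n,x,y,z):
    m=(abs(P[...,2]-z)<5)&(np.hypot(P[...,0]-x,P[...,1]-y)<45);X=P[m];print(n,len(X),X.mean(0).round(1) if len(X) else '',X.min(0).round(),X.max(0).round())
top('white',645,-85,135)
top('amber',488,4,120)
disc(im,P,(45,80),(488,4))
E
```

```text
[645.85163245 -84.36712806 280.97738999] 94.64824403121426
disc [642. -81.] inside 1185 of 1408 bbox [ 590. -117.] [690. -39.]
white 770 [645.9 -84.5 133.7] [ 630. -101.  130.] [661. -69. 136.]
amber 718 [488.1   7.1 119.1] [473.  -7. 115.] [502.  21. 122.]
disc [490.    5.5] inside 1974 of 2235 bbox [444. -41.] [533.  51.]
```

White stands on red at about (645.5,-85). Next, amber at (487,6) goes to grey.

Emit:
{"op": "step_arm", "data": {
  "series": [-15,9,0,0,0,-25,14,0,0,0,-25,14,0,0,0,-25,14,0,0,0,-25,14,0,0,0,-25,14,0,0,0,-19,11,0,0,0,0,0,0,0,0,0,0,-40,0,0,0,0,-40,0,0,0,0,-40,0,0,0,0,-40,0,0,0,0,-20,0,0,0,0,-10,0,0,0,0,0,0,0,0,0,0,0,1,0,0,0,0,1,0,0,0,0,1,0,0,0,0,1,0,0,0,0,1],
  "squeeze": 20
}}

```text
clock: 26.9
eef_pos: [486.1, 5.8, 87.4]
eef_rot: [3.141, -0.0, 1.569]
wrist_force: [1.0, 0.1, 0.1]
finger_gap: 47.5
finger_force: 0.3
```

Emit:
{"op": "step_arm", "data": {
  "series": [0,0,0,0,1,0,0,0,0,1,0,0,0,0,1,0,0,10,0,1]
}}

```text
clock: 27.4
eef_pos: [485.4, 5.8, 97.0]
eef_rot: [-3.139, -0.0, 1.569]
wrist_force: [0.2, -0.1, -2.6]
finger_gap: 46.8
finger_force: 20.0
```

Emit:
{"op": "step_arm", "data": {
  "series": [0,0,30,0,1,0,0,40,0,1,0,0,40,0,1,0,0,40,0,1,0,0,30,0,1,6,-10,0,0,1,12,-20,0,0,1,18,-30,0,0,1,18,-30,0,0,1,18,-30,0,0,1,18,-30,0,0,1,18,-30,0,0,1,18,-30,0,0,1,15,-25,0,0,1,11,-17,0,0,1,5,-8,0,0,1,0,0,0,0,1,0,0,0,0,1]
}}

```text
clock: 29.65
eef_pos: [642.9, -253.7, 277.2]
eef_rot: [-3.141, -0.0, 1.569]
wrist_force: [-0.6, 0.9, -2.3]
finger_gap: 46.6
finger_force: 20.0
```

Emit:
{"op": "step_arm", "data": {
  "series": [0,0,-40,0,1,0,0,-40,0,1,0,0,-40,0,1,0,0,-35,0,1,0,0,-20,0,1,0,0,-9,0,1,0,0,-5,0,1,0,0,0,0,1,0,0,0,0,0.6,0,0,0,0,0.3,0,0,0,0,0,0,0,0,0,0]
}}

```text
clock: 31.15
eef_pos: [643.1, -254.3, 88.6]
eef_rot: [3.141, 0.0, 1.569]
wrist_force: [0.3, 0.2, 0.0]
finger_gap: 73.5
finger_force: 0.0
```

Emit:
{"op": "step_arm", "data": {
  "series": [0,0,0,0,0,0,0,30,0,0,0,0,50,0,0,0,0,55,0,0,0,0,55,0,0,-12,8,0,0,0,-25,16,0,0,0,-25,16,0,0,0,-25,16,0,0,0,-25,15,0,0,0,-25,15,0,0,0,0,0,0,0,0,0,0,0,0,0]
}}

```text
clock: 32.78
eef_pos: [506.5, -168.5, 278.5]
eef_rot: [3.141, 0.0, 1.569]
wrist_force: [-0.0, -0.2, -0.5]
finger_gap: 94.0
finger_force: 0.0
```

```bash
python3 - <<'E'
from m import *
s=manip.read_state();print(s['eef_pos'],s['finger_gap'])
im,d,P=cloud("wrist")
def top(n,x,y,z):
    m=(abs(P[...,2]-z)<5)&(np.hypot(P[...,0]-x,P[...,1]-y)<45);X=P[m];print(n,len(X),*((X.mean(0).round(1),X.min(0).round(),X.max(0).round()) if len(X) else ''))
top('green',505,-168,160); disc(im,P,(24,34),(507,-168)); disc(im,P,(45,80),(488,4))
cv2.imwrite("pics/w7.png",im)
im,d,P=cloud("top"); coaster3(im,P,'green')
top('amber',643,-254,120)
E
```

```text
[ 506.47909008 -168.52285555  278.51113686] 94.04648188251204
green 837 [ 506.1 -168.2  160.9] [ 490. -185.  155.] [ 522. -154.  163.]
disc [ 509.3 -163.7] inside 1345 of 1521 bbox [ 462. -211.] [ 555. -121.]
disc [488.7   1.3] inside 3741 of 4005 bbox [443. -40.] [534.  34.]m.py:30: RuntimeWarning: Mean of empty slice.
  X=P[m][:,:2]; X=X[~np.isnan(X[:,0])]; print(k,'n',m.sum(),'mean',X.mean(0).round(1),'mid',((X.min(0)+X.max(0))/2).round(1),'ext',np.ptp(X,axis=0).round(1))
  ret = um.true_divide(
Traceback (most recent call last):
  File "m.py", line 30, in coaster3
    X=P[m][:,:2]; X=X[~np.isnan(X[:,0])]; print(k,'n',m.sum(),'mean',X.mean(0).round(1),'mid',((X.min(0)+X.max(0))/2).round(1),'ext',np.ptp(X,axis=0).round(1))
                                                                                                ~~~~~^^^
ValueError: zero-size array to reduction operation minimum which has no identity
```

View pics/w7.png

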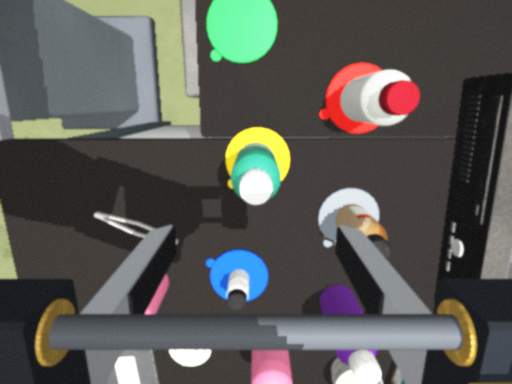

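The view shows green (255,180) on yellow below the gripper, amber on grey (360,225), the vial on blue, white on red, and the green coaster empty (242,25). Now I grip the green bottle.

Emit:
{"op": "step_arm", "data": {
  "series": [0,0,-35,0,0,0,0,-40,0,0,0,0,-40,0,0,0,0,-25,0,0,0,0,-12,0,0,0,0,0,0,0,0,0,0,0,1,0,0,0,0,1,0,0,0,0,1,0,0,0,0,1,0,0,0,0,1,0,0,0,0,1,0,0,0,0,1,0,0,0,0,1],
  "squeeze": 22
}}

```text
clock: 34.62
eef_pos: [506.2, -168.3, 126.5]
eef_rot: [3.141, 0.0, 1.569]
wrist_force: [0.1, 0.1, 3.4]
finger_gap: 54.5
finger_force: 22.0
```

Emit:
{"op": "step_arm", "data": {
  "series": [0,0,10,0,1,0,0,25,0,1,0,0,30,0,1,0,0,15,0,1,-2,10,0,0,1,-2,20,0,0,1,-2,25,0,0,1,-3,25,0,0,1,-3,25,0,0,1,-2,25,0,0,1,-2,22,0,0,1,-1,14,0,0,1,-1,7,0,0,1,0,0,0,0,1,0,0,0,0,1]
}}

```text
clock: 36.5
eef_pos: [488.1, 4.3, 206.2]
eef_rot: [-3.141, 0.0, 1.568]
wrist_force: [0.0, -0.8, -2.6]
finger_gap: 54.1
finger_force: 22.0
```

Emit:
{"op": "step_arm", "data": {
  "series": [0,0,-30,0,1,0,0,-25,0,1,0,0,-14,0,1,0,0,-6,0,1,0,0,-4,0,1,0,0,0,0,1,0,0,0,0,0.6,0,0,0,0,0.3,0,0,0,0,0,0,0,0,0,0,0,0,0,0,0,0,0,30,0,0,0,0,50,0,0,0,0,50,0,0,0,0,25,0,0,0,0,0,0,0]
}}

```text
clock: 38.5
eef_pos: [488.5, 4.7, 283.7]
eef_rot: [3.138, 0.0, 1.569]
wrist_force: [0.0, 0.4, -0.1]
finger_gap: 94.1
finger_force: 0.0
```

```bash
python3 - <<'E'
from m import *
s=manip.read_state();print(s['eef_pos'],s['finger_gap'])
im,d,P=cloud("wrist")
def top(n,x,y,z):
    m=(abs(P[...,2]-z)<5)&(np.hypot(P[...,0]-x,P[...,1]-y)<45);X=P[m];print(n,len(X),*((X.mean(0).round(1),X.min(0).round(),X.max(0).round()) if len(X) else ''))
top('green',489,5,160); disc(im,P,(24,34),(507,-168)); disc(im,P,(50,72),(488,4))
im,d,P=cloud("top");top('amber',643,-254,120);disc(im,P,(24,34),(507,-168))
E
```

```text
[488.5497333    4.72480109 283.72057067] 94.09385694005549
green 802 [487.5   4.8 159.6] [472. -11. 155.] [503.  19. 162.]
disc [ 507. -165.] inside 2319 of 2589 bbox [ 461. -216.] [ 554. -122.]
disc [487.7   8.3] inside 1164 of 1314 bbox [441. -39.] [533.  50.]
amber 74 [ 643.5 -252.6  120.4] [ 629. -266.  116.] [ 658. -240.  125.]
disc [ 506. -166.] inside 627 of 703 bbox [ 463. -215.] [ 553. -122.]
```

Green stands centred on green. Last, amber goes from grey to yellow (508,-166.5).

Emit:
{"op": "step_arm", "data": {
  "series": [14,-23,0,0,0,23,-40,0,0,0,24,-40,0,0,0,24,-40,0,0,0,24,-40,0,0,0,24,-40,0,0,0,22,-35,0,0,0,0,0,0,0,0,0,0,-40,0,0,0,0,-45,0,0,0,0,-45,0,0,0,0,-40,0,0,0,0,-18,0,0,0,0,-8,0,0,0,0,0,0,0,0,0,0,0,1,0,0,0,0,1,0,0,0,0,1,0,0,0,0,1,0,0,0,0,1],
  "squeeze": 20
}}

```text
clock: 41.1
eef_pos: [643.1, -253.3, 86.4]
eef_rot: [3.141, 0.0, 1.569]
wrist_force: [1.3, -0.0, 0.0]
finger_gap: 47.5
finger_force: 0.4
```

Emit:
{"op": "step_arm", "data": {
  "series": [0,0,0,0,1,0,0,0,0,1,0,0,0,0,1,0,0,0,0,1]
}}

```text
clock: 41.6
eef_pos: [643.1, -253.2, 86.4]
eef_rot: [3.141, 0.0, 1.569]
wrist_force: [1.3, -0.2, 0.2]
finger_gap: 46.8
finger_force: 20.0
```

Move dx -135, dy +87.

Emit:
{"op": "step_arm", "data": {
  "series": [0,0,10,0,1,0,0,30,0,1,0,0,40,0,1,0,0,20,0,1,-8,5,0,0,1,-16,10,0,0,1,-24,16,0,0,1,-24,16,0,0,1,-24,16,0,0,1,-20,12,0,0,1,-13,8,0,0,1,-6,4,0,0,1,0,0,0,0,1,0,0,0,0,1]
}}

```text
clock: 43.35
eef_pos: [508.2, -166.4, 186.1]
eef_rot: [-3.141, -0.0, 1.569]
wrist_force: [-0.1, 0.2, -2.2]
finger_gap: 46.4
finger_force: 20.0
```

Emit:
{"op": "step_arm", "data": {
  "series": [0,0,-35,0,1,0,0,-35,0,1,0,0,-18,0,1,0,0,-7,0,1,0,0,-4,0,1,0,0,0,0,1,0,0,0,0,0.6,0,0,0,0,0.3,0,0,0,0,0,0,0,0,0,0,0,0,0,0,0,0,0,30,0,0,0,0,50,0,0,0,0,55,0,0,0,0,50,0,0,0,0,0,0,0]
}}

```text
clock: 45.35
eef_pos: [509.0, -166.6, 276.1]
eef_rot: [3.135, 0.002, 1.569]
wrist_force: [0.1, 0.3, -0.4]
finger_gap: 93.7
finger_force: 0.0
```

```bash
python3 - <<'E'
from m import *
s=manip.read_state();print(s['eef_pos'],s['finger_gap'])
im,d,P=cloud("wrist");cv2.imwrite("pics/w8.png",im)
def top(n,x,y,z):
    m=(abs(P[...,2]-z)<5)&(np.hypot(P[...,0]-x,P[...,1]-y)<45);X=P[m];print(n,len(X),*((X.mean(0).round(1),X.min(0).round(),X.max(0).round()) if len(X) else ''))
top('amber',508,-166,120); disc(im,P,(24,34),(507,-168))
top('vial',480,-348,71); top('white',645,-85,135)
disc(im,P,(100,128),(480,-348));disc(im,P,(0,8),(645,-85))
E
```

```text
[ 509.03963998 -166.6187047   276.07129677] 93.74151093212701
amber 605 [ 508.7 -165.1  118.5] [ 494. -180.  115.] [ 524. -151.  121.]
disc [ 506.5 -164.5] inside 1636 of 1959 bbox [ 460. -213.] [ 553. -121.]
vial 288 [ 478.3 -348.6   69.1] [ 465. -364.   66.] [ 491. -336.   71.]
white 983 [645.1 -84.8 133.2] [ 629. -101.  130.] [662. -69. 135.]
disc [ 478.  -346.5] inside 1715 of 1947 bbox [ 426. -395.] [ 525. -303.]
disc [636.8 -84.4] inside 1548 of 1792 bbox [ 589. -132.] [724. -37.]
```

View pics/w8.png

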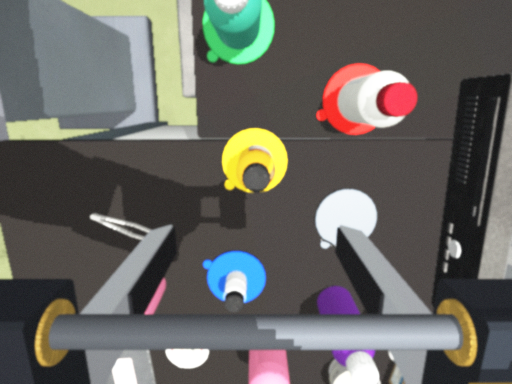

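The view shows all four standing on their own coasters: green (238,15), white (380,97), amber (255,175) and vial (235,285). Each is within about 5 mm of centre and the gripper is clear, so I hand in.

```bash
python3 -c "
from cell import manip
print(manip.sign_off())"
```

```text
the job is handed in; nothing more can be done
None
```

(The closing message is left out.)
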